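Consolidate the knob trays under the ratchet hold-down

ROBOT

A 6-joint arm with a two-finger parallel gripper is mounted at the origin on a cart in front of the work surface, level with it; the furniture and walls round the work are solid. World frame = base frame: x ahead of the robot, y to its left, z up, the work surface at z = 0. Lengths are in m, angles in degrees, forces in N, time in s.
With the tool pointing down it reaches from about 0.275 to 0.775 m from the base axis. Payload 14.6 kg.
Tool frame: the origin (TCP) lies between the finger pads; the fingertips stand 19 mm ahead of it and the grasp point (between the pads) is the TCP; z points along the fingers, y is the line along which they close (so a half turn about z gives the same grasp; the last joint's range is limited). The gripper opens to 85 mm and grips with 20 to 120 N. Pads are 22 mm wide; open, the fingers measure 114 mm over their backs; the gripper's body (76 mm by 85 mm) begins 54 mm behind the grasp point. The pads swing forward as they close: fully open they stand 13 mm farther back than shut.
Start: joints at [60.029, 15.075, -2.767, 72.158, 0, 81.102], TCP at [0.189, 0.49, 0.25] pointing down, gripper open.
Joint ranges: [-151.79, 151.79], [-50.71, 97.33], [-67.44, 78.34], [-121.81, 120.89], [-77.56, 73.72], [-180, 180]. Speed limits (degrees/s): [108.29, 108.29, 147.25, 159.86, 180, 180].

INTERFACE

Orientations are given as [roll, pitch, yaw] about the fixed x, y, z axes, in that order (R = Rz(yaw) Ry(pitch) Rx(roll)).
In Python, from bench import bot gives the robot as it stands. The module is installed in compiled form; this text tells all that it offers. Calls block until the motion is done:
- bot.move_ptp(position, orientation): joint-space move of the TCP to a pose.
- bot.move_l(position, rotation=None, v=0.15): straight line of the TCP; rotation=None keeps the orientation; v is the mean speed in m/s.
- bot.move_j(angles): joint-space move.
- bot.gripper_open() and bot.grab(strength=None): open the fingers fully, or close them until they stop; strength is the grip in N (None keeps the last).
- bot.dwell(seconds).
- bot.ik(position, orientation): joint angles nearest the present ones, or None.
- bot.state(): the state.
- bot.camera(name): name is "scene" or "top" or "wrist"; returns the picture (480x640x3 uint8, red, green, blue); there is no depth.
- bot.camera_info(name): a dict with "intrinsics" (3x3 intrinsics, pixels), "origin" and "rotation" of the camera in the world. Camera axes: x right, y down, z forward; pixel columns grow to the right and rows downward; lengths in m; the calibration is good to about 2 mm. A picture is of the moment at which its call begins: read the wrist's pose just before it. camera_info takes no time and is no camera call; for the wrist camera it gives the pose at the moment of the call.
A pose or a line that the arm cannot do raises bot.MotionError and nothing moves.
- bot.job_done(): hands the job in; it is judged then, once.
The state is a dict: "time": time; "joints": joint angles; "joint_velocities": joint speeds; "tau": joint torques, N m; "tool_pos": TCP position; "tool_rot": TCP orientation; "contact_force": force on the tool from outside, world axes, zero at the start; "wrist_torque": the same for the moment, N m; "width": finger opening in m; "finger_force": force on a finger pad.
Only numpy, scipy, OpenCV 4.12 (cv2) and the standard library are available. Lean on these libraries where they do the work, as an engineer would, in place of code of your own. Each camera call takes 0.05 s, during which the arm holds its last target. There are 200 camera calls.

TASK

The tray in the dock is held down by a spring-loaded plank on a ratchet: lift the pawl by its tab and keep it up until the drum has turned fully back and the plank is clear of the tray, then let the pawl drop back into the teeth. Move every drawer knob from the two loose trays into free pockets of the docked tray, upright, leaving the knobs already there in their tray and the tray in its dock. Stack the two emptied trays one on top of the other in the stacking stand, square and flat, and leave the sanding block where it is.

Things in the scene. Friction and masses are not known exactly. Their poses are not given: they have to be found in the camera images.
- dock: Grey metal tray dock fixed to the bench. Origin: bench level, centre of the tray seat; y along the seat, +x to the rear. Seat rail 10 mm high. Behind it, at x 75, z 55 mm, the drum's axle runs along y in lugs 66 high at y +-125; toothed ratchet wheel (radius 40, 12 teeth) at its y = -185 end, pawl above, between cheek plates 112 high at x 135.
- drum (a joint): Drum with wheel, two arms and wooden hold-down plank (160 x 28 x 10 mm), rad: 0 = plank over the docked tray's middle pockets, underside 50 mm up (start); 2.48 = fully back at its stop, plank low behind the axle. A spring turns it in about 2 s while the pawl is held clear; a pawl dropped early catches it at a tooth (0.52 apart). Plank spans y +-80 mm.
- pawl (a joint): Angle of the steel pawl, rad: 0 = nose down in the teeth (start), grows as the nose is lifted, limit 0.7; clear of the teeth above 0.16. It drops back by itself when let go (lifting at the tab takes a few N).
- pawl_tab (a point): Middle of the top edge of the pawl's upright finger tab, 144 mm above the bench with the pawl down. The tab is 10 mm thick along the dock's y (pinch it so), 20 along its x, 34 tall. The pawl's hinge runs along the dock's y, 36 mm behind this point and 39 below: raising the tab 12 mm turns the pawl about 0.3 rad.
- tray_main: The docked tray, loose in the seat with about 2 mm play, along the dock's y: open plywood tray, 44 mm wide (x), 243 long (y), 22 high, walls and floor 3 thick. Six pockets in a row along its y at -100, -60, -20, 20, 60, 100 mm, each 38 (x) by 37 (y). Origin: centre of the underside, z up.
- stand: Aluminium stacking stand fixed to the bench; trays lie along its y. Base plate 60 (x) by 268 (y) mm, 4 thick; upright end plates 46 high, inner faces at y +-128; side lips 8 high, inner faces at x +-26; no side walls, fingers can go down beside a tray. Origin: bench level, centre. Undersides of stacked trays: 4 and 26 mm above it.
- sander: Bystander: brown sanding block 63 x 108 x 32 mm, lying loose behind the left-hand places. Origin: centre of the underside.
- tray_a: Loose part-filled tray on the bench (0.16 kg empty; pick it up across its width at the middle): open plywood tray, 44 mm wide (x), 243 long (y), 22 high, walls and floor 3 thick. Six pockets in a row along its y at -100, -60, -20, 20, 60, 100 mm, each 38 (x) by 37 (y). Origin: centre of the underside, z up.
- tray_b: Loose part-filled tray on the bench (0.16 kg empty; pick it up across its width at the middle): open plywood tray, 44 mm wide (x), 243 long (y), 22 high, walls and floor 3 thick. Six pockets in a row along its y at -100, -60, -20, 20, 60, 100 mm, each 38 (x) by 37 (y). Origin: centre of the underside, z up.
- knob_d1: Dark turned wooden drawer knob, 40 mm high, 0.03 kg: foot 28 mm diameter, 10 high; neck 14; head 24 diameter, from 25 to 40 mm up. Origin: centre of the foot's underside, z up through the head. Starts upright in a pocket of the docked tray, or is absent.
- knob_d2: Dark turned wooden drawer knob, 40 mm high, 0.03 kg: foot 28 mm diameter, 10 high; neck 14; head 24 diameter, from 25 to 40 mm up. Origin: centre of the foot's underside, z up through the head. Starts upright in a pocket of the docked tray, or is absent.
- knob_d3: Dark turned wooden drawer knob, 40 mm high, 0.03 kg: foot 28 mm diameter, 10 high; neck 14; head 24 diameter, from 25 to 40 mm up. Origin: centre of the foot's underside, z up through the head. Starts upright in a pocket of the docked tray, or is absent.
- knob_a1: Dark turned wooden drawer knob, 40 mm high, 0.03 kg: foot 28 mm diameter, 10 high; neck 14; head 24 diameter, from 25 to 40 mm up. Origin: centre of the foot's underside, z up through the head. Starts upright in a pocket of tray_a, or is absent.
- knob_a2: Dark turned wooden drawer knob, 40 mm high, 0.03 kg: foot 28 mm diameter, 10 high; neck 14; head 24 diameter, from 25 to 40 mm up. Origin: centre of the foot's underside, z up through the head. Starts upright in a pocket of tray_a, or is absent.
- knob_a3: Dark turned wooden drawer knob, 40 mm high, 0.03 kg: foot 28 mm diameter, 10 high; neck 14; head 24 diameter, from 25 to 40 mm up. Origin: centre of the foot's underside, z up through the head. Starts upright in a pocket of tray_a, or is absent.
- knob_b1: Dark turned wooden drawer knob, 40 mm high, 0.03 kg: foot 28 mm diameter, 10 high; neck 14; head 24 diameter, from 25 to 40 mm up. Origin: centre of the foot's underside, z up through the head. Starts upright in a pocket of tray_b, or is absent.
- knob_b2: Dark turned wooden drawer knob, 40 mm high, 0.03 kg: foot 28 mm diameter, 10 high; neck 14; head 24 diameter, from 25 to 40 mm up. Origin: centre of the foot's underside, z up through the head. Starts upright in a pocket of tray_b, or is absent.

How it is judged (in metres and radians):
On the way, in this order (a step that is already met when the one before it is completed fails the run):
1. the pawl is held up and the drum has turned fully back (value of joint drum above 2.3 rad and value of joint pawl above 0.14 rad), for 0.1 s.
2. the pawl has dropped back into the teeth with the drum still turned back (value of joint drum above 2.3 rad and value of joint pawl below 0.1 rad), for 0.2 s.
At the end, for the whole second after the job is handed in: Drum back (over 2.3 rad), pawl down (under 0.1 rad); docked tray within 12 mm of its seat; each knob upright (0.15 rad) on a pocket floor there; loose trays stacked two high on the stand, each within 15 mm of its centre both ways, 0.12 rad of its direction, flat to 0.06 rad; all at rest (all of step 2 and horizontal distance between tray_main and dock below 0.012 m and x of knob_d1 in the frame of tray_main between -0.02 and 0.02 m and y of knob_d1 in the frame of tray_main between -0.12 and 0.12 m and z of knob_d1 in the frame of tray_main between -0.003 and 0.009 m and angle between each of knob_d1, knob_d2, knob_d3, knob_a1, knob_a2, knob_a3, knob_b1, knob_b2's own z axis and vertical below 0.15 rad and linear speed of each of knob_d1, knob_d2, knob_d3, knob_a1, knob_a2, knob_a3, knob_b1, knob_b2, tray_a, tray_b below 0.02 m/s and x of knob_d2 in the frame of tray_main between -0.02 and 0.02 m and y of knob_d2 in the frame of tray_main between -0.12 and 0.12 m and z of knob_d2 in the frame of tray_main between -0.003 and 0.009 m and x of knob_d3 in the frame of tray_main between -0.02 and 0.02 m and y of knob_d3 in the frame of tray_main between -0.12 and 0.12 m and z of knob_d3 in the frame of tray_main between -0.003 and 0.009 m and x of knob_a1 in the frame of tray_main between -0.02 and 0.02 m and y of knob_a1 in the frame of tray_main between -0.12 and 0.12 m and z of knob_a1 in the frame of tray_main between -0.003 and 0.009 m and x of knob_a2 in the frame of tray_main between -0.02 and 0.02 m and y of knob_a2 in the frame of tray_main between -0.12 and 0.12 m and z of knob_a2 in the frame of tray_main between -0.003 and 0.009 m and x of knob_a3 in the frame of tray_main between -0.02 and 0.02 m and y of knob_a3 in the frame of tray_main between -0.12 and 0.12 m and z of knob_a3 in the frame of tray_main between -0.003 and 0.009 m and x of knob_b1 in the frame of tray_main between -0.02 and 0.02 m and y of knob_b1 in the frame of tray_main between -0.12 and 0.12 m and z of knob_b1 in the frame of tray_main between -0.003 and 0.009 m and x of knob_b2 in the frame of tray_main between -0.02 and 0.02 m and y of knob_b2 in the frame of tray_main between -0.12 and 0.12 m and z of knob_b2 in the frame of tray_main between -0.003 and 0.009 m and ((z of tray_a in the frame of stand between 0 and 0.012 m and z of tray_b in the frame of stand between 0.021 and 0.034 m) or (z of tray_b in the frame of stand between 0 and 0.012 m and z of tray_a in the frame of stand between 0.021 and 0.034 m)) and x of tray_a in the frame of stand between -0.015 and 0.015 m and y of tray_a in the frame of stand between -0.015 and 0.015 m and angle between the y axis of each of tray_a, tray_b and the y axis of stand, either way round below 0.12 rad and angle between each of tray_a, tray_b's own z axis and vertical below 0.06 rad and x of tray_b in the frame of stand between -0.015 and 0.015 m and y of tray_b in the frame of stand between -0.015 and 0.015 m); the robot touches nothing.
It fails at once if the sanding block is pushed away by more than 4 cm (distance of sander from where it was at the start of the episode above 0.04 m).
Of knob_d1, knob_d2, knob_d3 only 1 to 1 are there at a start; the rules pass over those that are not, and their reading is None.
Of knob_a1, knob_a2, knob_a3, knob_b1, knob_b2 only 4 to 5 are there at a start; the rules pass over those that are not, and their reading is None.
At some moment in a run one of tray_a, tray_b may be knocked a few centimetres aside while the robot is not near it.
It also fails if it takes over 210 s, if anything falls off the work surface, if the arm or the gripper's body presses on something with over 40 N, if the wrist force passes 120 N, or if a joint passes its speed limit or range.

## Working session

There is one attempt and no reset: what is moved stays moved. The work goes in short steps, each a Python script; the robot and the scene stay as the last script left them, time stands still between calls to the robot, and variables do not carry over. Pictures are saved under pics/ and viewed, at most 14 in all, crops included, and the job is handed in when it is done.

```bash
mkdir -p pics
python3 - <<'E'
from bench import bot
import cv2
for n in("top","scene"):
    im=bot.camera(n); cv2.imwrite(f"pics/{n}0.png",im[:,:,::-1]); i=bot.camera_info(n); print(n,i)
s=bot.state();print(s["time"],s["tool_pos"],s["tool_rot"],s["width"])
E
```

```text
top {'intrinsics': array([[559.70737372,   0.        , 327.20787569],
       [  0.        , 559.70737372, 237.73542229],
       [  0.        ,   0.        ,   1.        ]]), 'origin': array([ 0.34154359, -0.01295065,  1.61504907]), 'rotation': array([-171.13351531,   -0.86720379,  -90.93511781])}
scene {'intrinsics': array([[615.0839622 ,   0.        , 328.29539973],
       [  0.        , 615.0839622 , 242.39319446],
       [  0.        ,   0.        ,   1.        ]]), 'origin': array([-0.2601761 , -0.71601368,  1.13652136]), 'rotation': array([-1.33012939e+02, -9.73162682e-02, -4.93582581e+01])}
0.1 [0.18866856 0.48968859 0.24987597] [-1.79946409e+02 -7.83523957e-03  1.58924295e+02] 0.08519624648791023
```

View pics/top0.png

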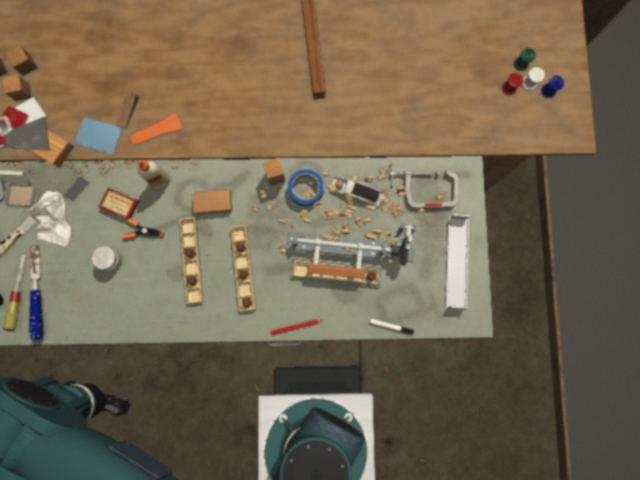

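View pics/scene0.png

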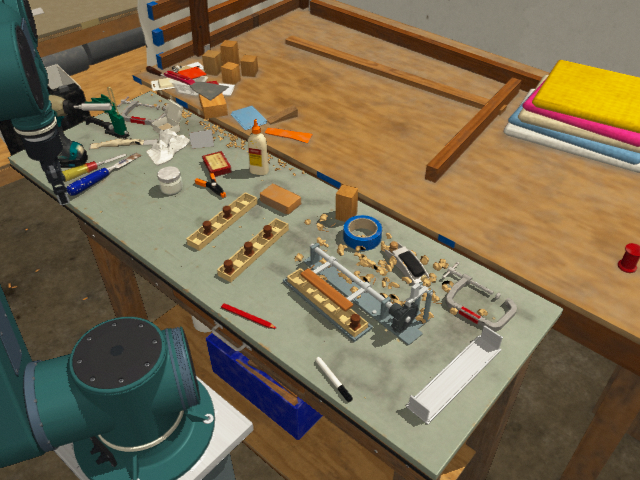

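The top view shows loose trays at about (191,260) and (243,268), the docked tray at (336,273), the pawl wheel at (405,243) and the stand at (457,262). Next are close views with the wrist camera.

```bash
cat > h.py <<'E'
from bench import bot
import numpy as np, cv2
from scipy.spatial.transform import Rotation as R
def RM(r): return R.from_euler('xyz',r,degrees=True).as_matrix()
def ray(info,px):
    K=np.array(info["intrinsics"]); p=np.atleast_2d(np.array(px,float))
    d=np.c_[p,np.ones(len(p))]@np.linalg.inv(K).T@RM(info["rotation"]).T
    return np.array(info["origin"]),d
def onplane(info,px,z):
    o,d=ray(info,px); return o+d*((z-o[2])/d[:,2])[:,None]
def proj(info,P):
    c=(np.atleast_2d(P)-np.array(info["origin"]))@RM(info["rotation"]); c=c@np.array(info["intrinsics"]).T
    return c[:,:2]/c[:,2:]
def shot(name,f):
    info=bot.camera_info(name); im=bot.camera(name)[:,:,::-1].copy(); cv2.imwrite(f"pics/{f}.png",im)
    np.save(f"pics/{f}.npy",info,allow_pickle=True); return im,info
def load(f): return cv2.imread(f"pics/{f}.png"),np.load(f"pics/{f}.npy",allow_pickle=True).item()
def down(yaw): return [180,0,yaw]
E
python3 - <<'E'
from h import *
i=bot.camera_info("top")
for n,p in dict(t1=(191,260),t2=(243,268),main=(336,273),axleL=(283,240),tab=(405,240),stand=(457,262),sander=(212,202),tableedge=(300,156)).items(): print(n,onplane(i,p,0.02)[0].round(3))
w=bot.camera_info("wrist"); s=bot.state(); print(w, RM(s["tool_rot"]).T@(np.array(w["origin"])-s["tool_pos"]), RM(s["tool_rot"]).T@RM(w["rotation"]))
E
```

```text
t1 [0.531 0.349 0.02 ]
t2 [0.506 0.201 0.02 ]
main [ 0.488 -0.065  0.02 ]
axleL [0.585 0.086 0.02 ]
tab [ 0.58  -0.266  0.02 ]
stand [ 0.514 -0.413  0.02 ]
sander [0.7   0.292 0.02 ]
tableedge [0.835 0.035 0.02 ]
{'intrinsics': array([[384.17108132,   0.        , 317.03942419],
       [  0.        , 384.17108132, 244.49694929],
       [  0.        ,   0.        ,   1.        ]]), 'origin': array([0.12426018, 0.51541939, 0.37353571]), 'rotation': array([1.64136849e+02, 1.20458856e-01, 6.89272154e+01])} [ 0.06936959  0.00073259 -0.123651  ] [[ 5.06795261e-05 -9.61879884e-01 -2.73472278e-01]
 [ 9.99999318e-01  3.67911045e-04 -1.10872935e-03]
 [ 1.16707793e-03 -2.73472035e-01  9.61879246e-01]]
```

Run:
```python
from h import *
V=[]
for k,(x,y) in enumerate([(0.47,.25),(.50,-.08),(.48,-.36)]):
    bot.move_ptp([x,y,.25],down(180)); bot.dwell(.2); im,i=shot("wrist",f"w{k}"); V.append(im)
s=bot.state(); print(s["time"],s["contact_force"])
cv2.imwrite("pics/m0.png",np.vstack([np.hstack([cv2.resize(v,(400,300)) for v in V[:2]]),np.hstack([cv2.resize(V[2],(400,300)),np.zeros((300,400,3),np.uint8)])]))
```

```text
4.575 [-0.10960395  0.06673136  0.27848435]
```

View pics/m0.png

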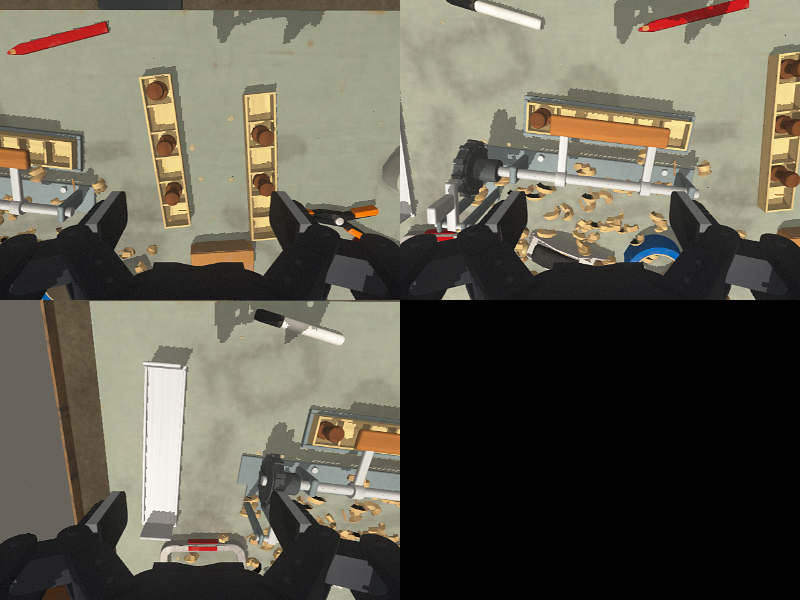

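The wrist views give the layout. The docked tray has one knob, in its leftmost pocket (540,118). The inner loose tray has three knobs. The outer one has two visible, with its rear end hidden by the finger. I'll take closer shots of the pawl tab, both trays and the stand.

Run:
```python
from h import *
V={}
for k,(x,y) in dict(st=(.42,-.41),tab=(.47,-.25),tab2=(.50,-.19),dk=(.42,-.06),tb=(.42,.2),ta=(.42,.35)).items():
    bot.move_ptp([x,y,.25],down(180)); bot.dwell(.2); V[k],i=shot("wrist",k)
print(bot.state()["time"])
c=lambda k,x,y:V[k][y:y+300,x:x+400]
cv2.imwrite("pics/m1.png",np.vstack([np.hstack([c("tab",120,140),c("dk",120,100)]),np.hstack([cv2.resize(V["st"],(400,300)),c("ta",120,100)])]))
```

```text
9.8917
```

View pics/m1.png

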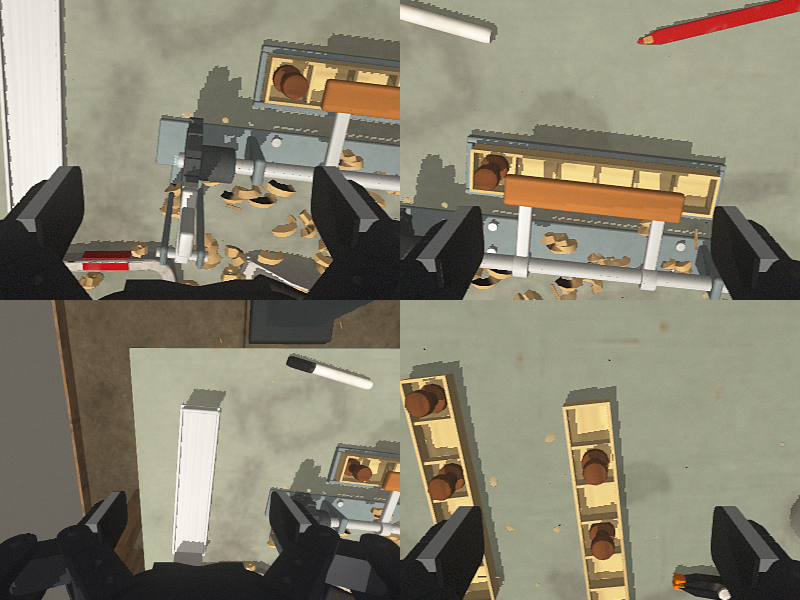

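The tab is near crop pixel (187,215), which is full-image (307,355), with the cheek plates on each side. The docked tray's other pockets look free. I'll zoom on the tab in both views.

Run:
```python
from h import *
a,i=load("tab");b,j=load("tab2")
P=[.59,-.27,.144]; print(proj(i,P),proj(j,P))
def cr(im,u,v): return cv2.resize(im[v-75:v+75,u-50:u+50],(400,600),interpolation=cv2.INTER_NEAREST)
u2=np.clip(proj(j,P)[0].round().astype(int),75,400);print(u2)
cv2.imwrite("pics/z.png",np.hstack([cr(a,305,335),cr(b,u2[0],u2[1])]))
```

```text
[[289.64831435 412.86124592]] [[201.67920647 376.26076343]]
[202 376]
```

View pics/z.png

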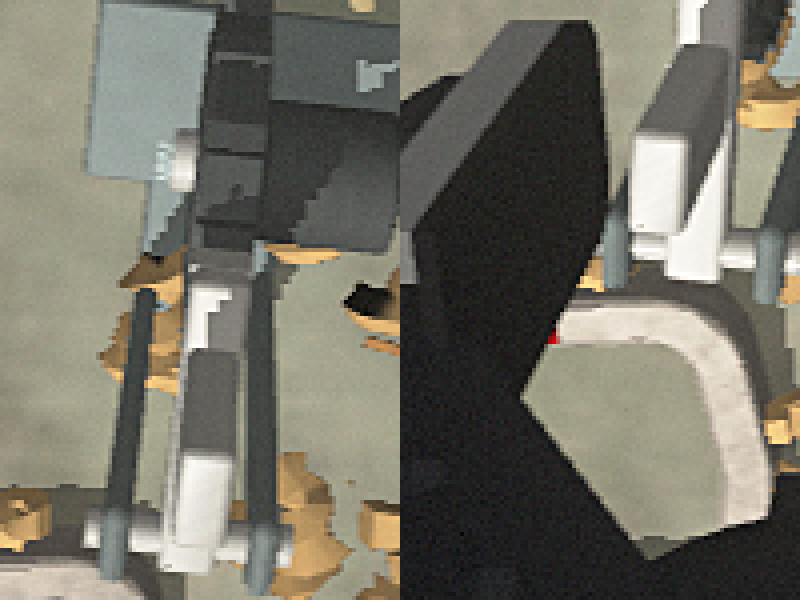

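In the left crop the tab's top face centre is full pixel (305.7,385). In the second view it is (217,346.5). I'll triangulate it and get the dock yaw and stand corners from colour masks.

```bash
cat >> h.py <<'E'
def tri(obs):
    A=np.zeros((3,3));b=np.zeros(3)
    for info,px in obs:
        o,d=ray(info,px); d=d[0]/np.linalg.norm(d[0]); M=np.eye(3)-np.outer(d,d); A+=M;b+=M@o
    return np.linalg.solve(A,b)
def blobs(im,lo,hi,amin):
    m=cv2.inRange(cv2.cvtColor(im,cv2.COLOR_BGR2HSV),lo,hi); m=cv2.morphologyEx(m,cv2.MORPH_CLOSE,np.ones((3,3)))
    return [c for c in cv2.findContours(m,cv2.RETR_EXTERNAL,cv2.CHAIN_APPROX_NONE)[0] if cv2.contourArea(c)>amin]
E
python3 - <<'E'
from h import *
a,i=load("tab");b,j=load("tab2")
print("tab",tri([(i,(305.7,385)),(j,(217,346.5))]),onplane(i,(305.7,385),.144),onplane(j,(217,346.5),.144))
def hsv(f,u,v):
    im,_=load(f); return cv2.cvtColor(im,cv2.COLOR_BGR2HSV)[v,u]
print("wood",hsv("dk",120+130,100+150),hsv("ta",120+185,100+125),hsv("ta",120+180,100+220),"head",hsv("ta",120+194,100+170),"plank",hsv("dk",300,290),"stand",hsv("st",320,420-0-100))
for f in("dk","ta","tb","w0","st"):
    im,i=load(f)
    for c in blobs(im,(14,60,110),(32,200,255),1500):
        r=cv2.minAreaRect(c); P=onplane(i,cv2.boxPoints(r),.022); print(f,"wood",np.round(r[0]),P[:,:2].round(3).tolist())
    for c in blobs(im,(0,80,30),(14,255,140),150):
        r=cv2.boundingRect(c); print(f,"brown",r,onplane(i,(r[0]+r[2]/2,r[1]+r[3]/2),.03)[0,:2].round(3))
im,i=load("st")
for c in blobs(im,(0,0,185),(180,40,255),2000):
    r=cv2.minAreaRect(c); print("stand",np.round(r[0]),onplane(i,cv2.boxPoints(r),.006)[:,:2].round(3).tolist())
E
```

```text
tab [ 0.56823115 -0.25840658  0.14217079] [[ 0.56708985 -0.2584042   0.144     ]] [[ 0.56697239 -0.2577807   0.144     ]]
wood [ 19 120 119] [ 21 110 234] [ 18 120 211] head [ 11 160 129] plank [ 13 173 195] stand [ 23   8 244]
dk wood [312. 293.] [[0.524, -0.195], [0.449, -0.18], [0.478, 0.06], [0.556, 0.058]]
dk wood [583. 279.] [[0.605, 0.178], [0.381, 0.153], [0.384, 0.216], [0.61, 0.252]]
dk brown (561, 336, 43, 38) [0.565 0.208]
dk brown (566, 263, 47, 37) [0.486 0.2  ]
dk brown (193, 254, 212, 46) [ 0.481 -0.078]
dk brown (571, 183, 49, 34) [0.407 0.19 ]
ta wood [316. 311.] [[0.411, 0.316], [0.406, 0.361], [0.651, 0.387], [0.658, 0.334]]
ta wood [156. 248.] [[0.39, 0.167], [0.381, 0.211], [0.524, 0.228], [0.536, 0.179]]
ta brown (309, 322, 26, 38) [0.549 0.354]
ta brown (148, 263, 37, 37) [0.486 0.205]
ta brown (301, 249, 28, 36) [0.471 0.347]
ta brown (125, 184, 42, 33) [0.407 0.195]
tb wood [ 85. 296.] [[0.532, -0.129], [0.457, -0.104], [0.477, 0.065], [0.555, 0.049]]
tb wood [464. 266.] [[0.407, 0.31], [0.407, 0.36], [0.545, 0.377], [0.545, 0.321]]
tb wood [320. 289.] [[0.3
[... 678 characters left out ...]
0.635, 0.191]]
w0 brown (305, 383, 96, 24) [0.662 0.289]
w0 brown (560, 328, 45, 16) [0.592 0.516]
w0 brown (263, 291, 29, 38) [0.565 0.212]
w0 brown (405, 277, 35, 37) [0.549 0.353]
w0 brown (0, 235, 49, 36) [ 0.507 -0.023]
w0 brown (251, 215, 31, 35) [0.487 0.204]
w0 brown (403, 200, 35, 34) [0.472 0.345]
w0 brown (234, 130, 34, 31) [0.409 0.194]
st wood [589. 274.] [[0.502, -0.196], [0.448, -0.198], [0.461, -0.095], [0.515, -0.088]]
st brown (182, 303, 50, 138) [ 0.586 -0.522]
st brown (611, 274, 29, 29) [ 0.493 -0.113]
st brown (551, 253, 44, 38) [ 0.476 -0.166]
st brown (87, 0, 60, 344) [ 0.383 -0.586]
stand [276. 282.] [[0.61, -0.625], [0.322, -0.465], [0.397, -0.301], [0.725, -0.433]]
```

```bash
cat >> h.py <<'E'
YAW=-6.9
DX=np.array([np.cos(np.radians(YAW)),np.sin(np.radians(YAW)),0]); DY=np.array([-DX[1],DX[0],0])
E
python3 - <<'E'
from h import *
t=np.array([.567,-.258,.131]); o=down(180+YAW)
bot.move_ptp((t+[0,0,.08]).tolist(),o); bot.move_l(t.tolist(),v=.1)
bot.grab(25); s=bot.state(); print("grip",s["width"],s["finger_force"],s["contact_force"])
for a in(.12,.24,.36):
    c,q=np.cos(a),np.sin(a); p=t+DX*(36-36*c+26*q)/1000+np.array([0,0,(-26+26*c+36*q)/1000])
    bot.move_l(p.tolist(),v=.05)
s=bot.state(); print(s["width"],s["contact_force"])
bot.dwell(3.5); shot("scene","s1"); im,_=shot("wrist","wp1")
print(bot.state()["time"])
cv2.imwrite("pics/m2.png",np.hstack([cv2.imread("pics/s1.png")[200:400,240:480].repeat(2,0).repeat(2,1)[:400],cv2.resize(im,(320,400))]))
E
```

```text
grip 0.009267331451034084 29.509539306163788 [-2.00231234 -5.57916354  0.77636639]
0.009195906975298603 [-5.74236083 -6.90400177 -0.51910135]
18.1333
```

View pics/m2.png

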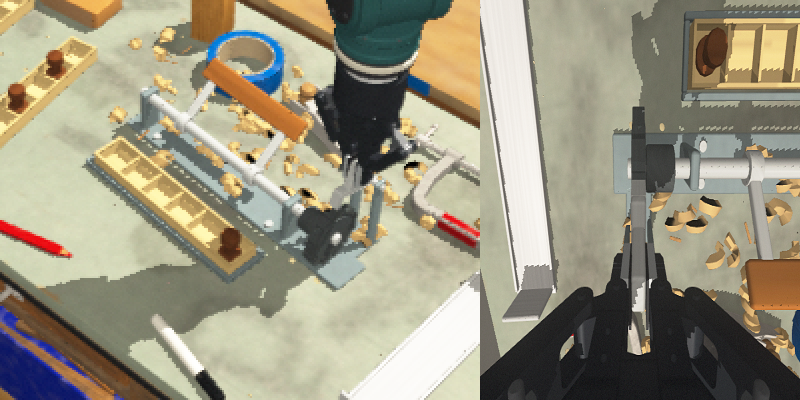

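The plank has swung to behind the axle and the docked tray is open, with five free pockets. I'll check that it has stopped moving, then release the pawl and look at the docked tray.

Run:
```python
from h import *
bot.dwell(.7); a,_=shot("scene","s2"); b=cv2.imread("pics/s1.png"); print("diff",(cv2.absdiff(a,b)[200:400,240:480].max(2)>40).sum())
bot.gripper_open(); bot.dwell(.3); p=np.array(bot.state()["tool_pos"]); bot.move_l((p+[0,0,.08]).tolist(),v=.2)
bot.move_ptp([.47,-.21,.25],down(180)); bot.dwell(.2); c,i=shot("wrist","tab3")
bot.move_ptp([.44,-.06,.22],down(180+YAW)); bot.dwell(.2); d,i=shot("wrist","dk2")
print(bot.state()["time"])
cv2.imwrite("pics/m3.png",np.hstack([c[100:480,150:550],d[100:480,120:520]]))
```

```text
diff 1
22.175
```

View pics/m3.png

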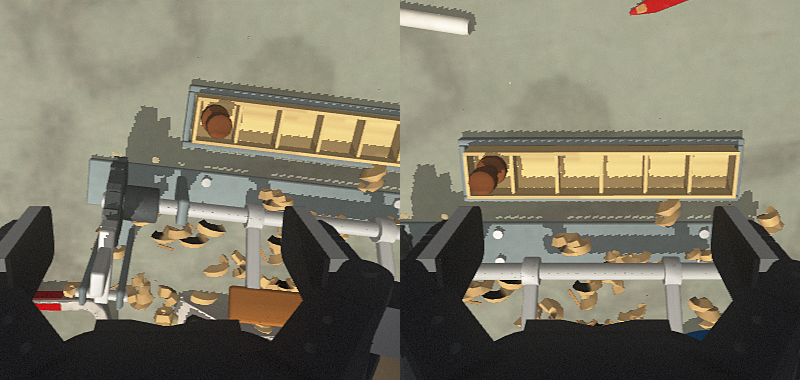

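Run:
```python
from h import *
im,i=load("tab3"); print("tab pred",proj(i,[.567,-.258,.144]))
im,i=load("dk2")
for c in blobs(im,(14,60,110),(32,200,255),3000):
    r=cv2.minAreaRect(c); print("rect",r)
    for z in(.022,.026,.03):
        P=onplane(i,cv2.boxPoints(r),z)[:,:2]; 
        if i: print(z,P.round(4).tolist(),P.mean(0).round(4),[round(float(np.linalg.norm(P[k]-P[k-1])),4) for k in range(4)])
t=np.array([.567,-.258,0]); c=t-DX*.099+DY*.185; print("from tab",c)
```

```text
tab pred [[247.21116878 384.86528558]]
rect ((321.16412353515625, 285.8292236328125), (80.95962524414062, 278.0015869140625), 89.71775817871094)
0.022 [[0.4497, -0.1803], [0.4778, 0.0602], [0.5561, 0.0589], [0.5264, -0.1969]] [ 0.5025 -0.0645] [0.0785, 0.2421, 0.0783, 0.2576]
0.026 [[0.4488, -0.1787], [0.4765, 0.0588], [0.5538, 0.0576], [0.5245, -0.1951]] [ 0.5009 -0.0644] [0.0775, 0.2391, 0.0774, 0.2543]
0.03 [[0.4478, -0.1771], [0.4751, 0.0574], [0.5515, 0.0562], [0.5226, -0.1933]] [ 0.4993 -0.0642] [0.0765, 0.2361, 0.0764, 0.2511]
rect ((607.5, 245.0), (266.0, 63.0), 90.0)
0.022 [[0.3791, 0.1536], [0.3851, 0.2031], [0.633, 0.2288], [0.6257, 0.1685]] [0.5057 0.1885] [0.2471, 0.0499, 0.2492, 0.0607]
0.026 [[0.379, 0.151], [0.385, 0.1999], [0.6298, 0.2253], [0.6226, 0.1658]] [0.5041 0.1855] [0.244, 0.0492, 0.2461, 0.06]
0.03 [[0.3789, 0.1485], [0.3848, 0.1967], [0.6265, 0.2218], [0.6194, 0.163]] [0.5024 0.1825] [0.2409, 0.0486, 0.243, 0.0592]
from tab [ 0.49094234 -0.06244634  0.        ]
```

Run:
```python
from h import *
im,i=load("tab3");u,v=proj(i,[.567,-.258,.144])[0].astype(int)
d,_=load("dk2")
cv2.imwrite("pics/z2.png",np.hstack([cv2.resize(im[v-50:v+50,u-40:u+40],(400,500),interpolation=0),cv2.resize(d[230:330,160:240],(400,500),interpolation=0)]))
```

```text
(no output)
```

View pics/z2.png

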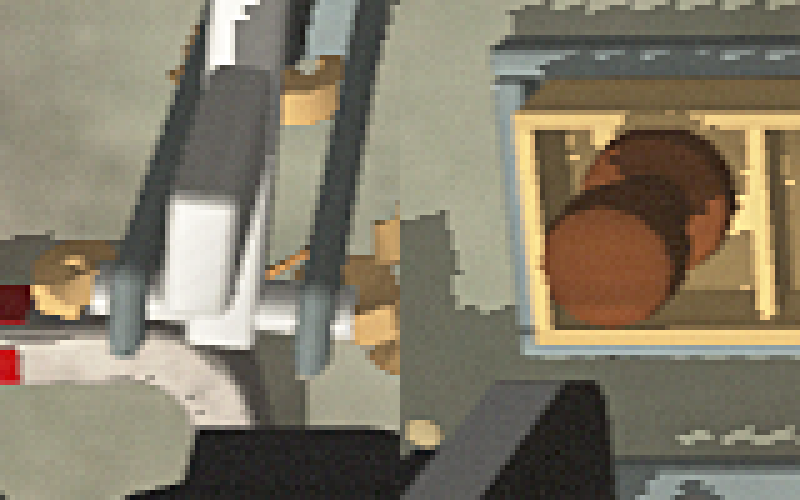

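The tab is back exactly where it was predicted, so the pawl is down. The docked tray's rim corners are about (184,252.6), (187,298.6), (463,252) and (460,298).

Run:
```python
from h import *
im,i=load("dk2")
for z in(.022,.026,.03):
    P=onplane(i,[(184,252.6),(187,298.6),(460,298),(463,252)],z)[:,:2]
    print(z,P.round(4).tolist(),P.mean(0).round(4),[round(float(np.linalg.norm(P[k]-P[k-1])),4) for k in range(4)], np.degrees(np.arctan2(*(P[3]-P[0]))))
# knobs: head top circles
def head(im,i,guess,z=.043):
    u,v=proj(i,[*guess,z])[0]; return u,v
for f,g in (("tb",[(.408,.193),(.486,.203),(.565,.21)]),("ta",[(.471,.347),(.549,.354)])):
    im,i=load(f)
    for c in blobs(im,(0,80,30),(14,255,140),500):
        x,y,w,h=cv2.boundingRect(c)
        # vertical: head top disc occupies the far (lower) end; diameter from width
        f_=384; zc=i["origin"][2]-.043
        D=f_*.024/zc*1.0
        p=onplane(i,(x+w/2,y+h-D/2),.043)[0,:2]; print(f,(x,y,w,h),round(D,1),p.round(4))
```

```text
0.022 [[0.4558, -0.1799], [0.499, -0.1865], [0.5283, 0.0592], [0.4848, 0.0627]] [ 0.492  -0.0611] [0.2442, 0.0437, 0.2475, 0.0436] 6.8121128048832364
0.026 [[0.4548, -0.1783], [0.4974, -0.1849], [0.5263, 0.0578], [0.4834, 0.0612]] [ 0.4905 -0.061 ] [0.2412, 0.0431, 0.2444, 0.0431] 6.812112804883237
0.03 [[0.4537, -0.1767], [0.4958, -0.1832], [0.5244, 0.0564], [0.482, 0.0598]] [ 0.489  -0.0609] [0.2382, 0.0426, 0.2413, 0.0425] 6.8121128048832364
tb (390, 419, 47, 22) 27.9 [0.6416 0.2987]
tb (315, 336, 26, 38) 27.9 [0.5627 0.2098]
tb (307, 263, 27, 37) 27.9 [0.4851 0.2024]
tb (451, 248, 39, 37) 27.9 [0.4706 0.3392]
tb (295, 184, 29, 33) 27.9 [0.4078 0.1928]
ta (309, 322, 26, 38) 27.9 [0.5474 0.3541]
ta (148, 263, 37, 37) 27.9 [0.485  0.2103]
ta (301, 249, 28, 36) 27.9 [0.4704 0.3475]
ta (125, 184, 42, 33) 27.9 [0.4076 0.2008]
```

The docked tray's centre is about (0.4915, -0.0615) with yaw -6.8°, and the rim size matches. There are 5 knobs to move. I'll start with one and look at it before each grasp.

```bash
cat >> h.py <<'E'
C=np.array([.4913,-.0615,0]); HI=.16
def find(g,psi,f="look"):
    d=np.array([np.cos(np.radians(psi)),np.sin(np.radians(psi))])
    q=np.array(g)-.06*d; bot.move_ptp([*q.tolist(),.2],down(180+psi)); bot.dwell(.15); im,i=shot("wrist",f)
    out=[]
    for c in blobs(im,(0,80,30),(14,255,140),400):
        x,y,w,h=cv2.boundingRect(c); D=384*.024/(i["origin"][2]-.043)/np.cos(np.radians(0))
        if w<.7*D or w>1.9*D: continue
        out.append(onplane(i,(x+w/2,y+h-D/2),.043)[0,:2])
    out=[p for p in out if np.linalg.norm(p-g)<.07]; print("seen",np.round(out,4).tolist(),"exp",g)
    return min(out,key=lambda p:np.linalg.norm(p-g)) if out else None
def move_knob(g,psi,py,zp=.044):
    k=find(g,psi)
    if k is None: return False
    bot.move_l([*k.tolist(),.11],v=.25); bot.move_l([*k.tolist(),zp],v=.12); bot.grab(30); s=bot.state(); print("w",round(s["width"],4))
    if not .010<s["width"]<.032: return False
    bot.move_l([*k.tolist(),HI],v=.25)
    t=C+DY*py/1000
    bot.move_ptp([t[0],t[1],HI],down(90+YAW)); bot.move_l([t[0],t[1],zp+.012],v=.2)
    f0=bot.state()["contact_force"][2]; print("w2",round(bot.state()["width"],4),"f0",round(f0,2))
    for dz in np.arange(.008,-.0021,-.001):
        bot.move_l([t[0],t[1],zp+dz],v=.03)
        if bot.state()["contact_force"][2]-f0>1.5: break
    print("seat dz",round(dz,4),"F",round(bot.state()["contact_force"][2]-f0,2))
    bot.gripper_open(); bot.move_l([t[0],t[1],HI],v=.25); print("t",bot.state()["time"]); return True
E
python3 - <<'E'
from h import *
print(move_knob((.408,.193),6.3,100))
bot.move_ptp([.44,-.03,.22],down(180+YAW)); bot.dwell(.2); d,i=shot("wrist","dk3"); cv2.imwrite("pics/dk3c.png",d[150:400,100:600])
E
```

```text
seen [[0.4047, 0.1924]] exp (0.408, 0.193)
w 0.0226
w2 0.0228 f0 0.08
seat dz 0.0 F 4.99
t 31.3917
True
```

View pics/dk3c.png

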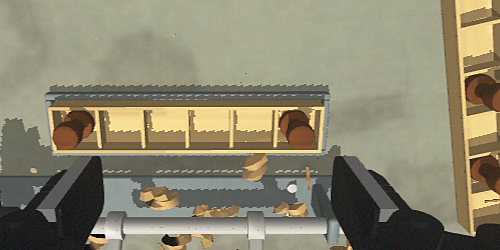

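The first knob stands upright in the right-hand end pocket, at (295,128) in the crop. I'll move the remaining four.

Run:
```python
from h import *
for g,psi,py in [((.485,.202),6.3,60),((.5627,.2098),6.3,20),((.4704,.3475),5.5,-20),((.5474,.3541),5.5,-60)]:
    if not move_knob(g,psi,py): print("FAIL",g); break
d,i=shot("wrist","x1")
bot.move_ptp([.44,-.03,.22],down(180+YAW)); bot.dwell(.2); d,i=shot("wrist","dk4")
bot.move_ptp([.44,.27,.30],down(180)); bot.dwell(.2); e,i=shot("wrist","tr4")
cv2.imwrite("pics/m4.png",np.vstack([d[180:340,50:600],e[50:430,50:600]])); print(bot.state()["time"])
```

```text
seen [[0.4849, 0.2022]] exp (0.485, 0.202)
w 0.0226
w2 0.0226 f0 0.06
seat dz 0.0 F 4.26
t 42.2333
seen [[0.5841, 0.2085]] exp (0.5627, 0.2098)
w 0.0225
w2 0.0226 f0 -0.74
seat dz 0.0 F 5.17
t 51.6583
seen [[0.4701, 0.3473]] exp (0.4704, 0.3475)
w 0.0227
w2 0.0229 f0 0.12
seat dz 0.0 F 4.73
t 61.6
seen [[0.5488, 0.3547]] exp (0.5474, 0.3541)
w 0.0227
w2 0.0223 f0 0.14
seat dz 0.0 F 4.33
t 71.8333
74.8417
```

View pics/m4.png

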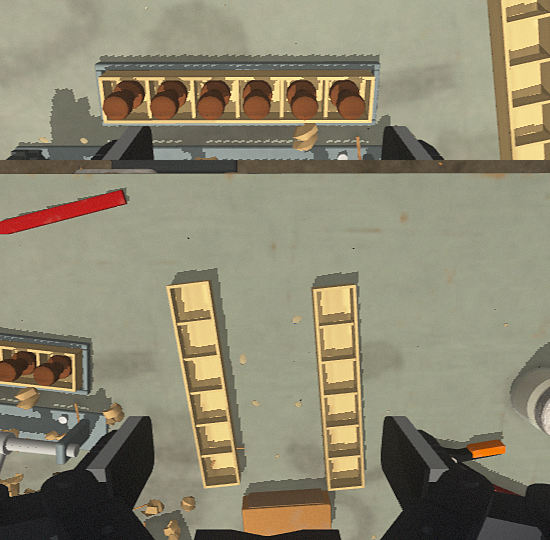

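All six knobs are upright in the docked tray, and both loose trays are empty. The inner tray was nudged about 2 cm to the rear. Next come the tray poses and the stand.

Run:
```python
from h import *
im,i=load("tr4"); print(i["origin"])
for c in blobs(im,(14,60,110),(32,200,255),3000):
    B=cv2.boxPoints(cv2.minAreaRect(c)); P=onplane(i,B,.022)[:,:2]
    print(B.round().tolist(),P.round(4).tolist(),P.mean(0).round(4),[round(float(np.linalg.norm(P[k]-P[k-1])),4) for k in range(4)])
bot.move_ptp([.42,-.36,.25],down(180)); bot.dwell(.2); a,i=shot("wrist","st2")
print(proj(i,[.5,-.41,0]))
cv2.imwrite("pics/z3.png",cv2.resize(a[100:480,100:360],(547,800))[:600] if 0 else cv2.resize(a[130:430,110:410],(600,600),interpolation=0))
```

```text
[0.37124117 0.26988772 0.42351825]
[[361.0, 175.0], [406.0, 172.0], [420.0, 378.0], [375.0, 381.0]] [[0.4109, 0.3143], [0.4076, 0.3608], [0.6519, 0.3934], [0.6564, 0.3393]] [0.5317 0.3519] [0.2468, 0.0465, 0.2464, 0.0543]
[[215.0, 175.0], [262.0, 166.0], [301.0, 372.0], [253.0, 381.0]] [[0.4103, 0.1637], [0.4014, 0.2129], [0.6442, 0.2492], [0.6564, 0.1919]] [0.5281 0.2044] [0.2477, 0.05, 0.2455, 0.0586]
[[268.31483506 283.83708919]]
```

View pics/z3.png

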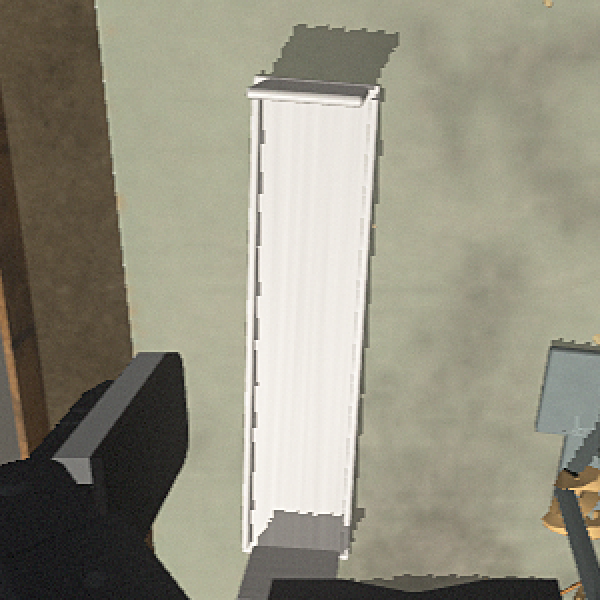

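Run:
```python
from h import *
im,i=load("st2")
F=lambda x,y:(x/2+110,y/2+130)
f=onplane(i,F(297,548),.004)[0];n=onplane(i,F(313,101),.046)[0]; print("far",f,"near",n,np.linalg.norm((f-n)[:2]))
L=onplane(i,[F(256,110),F(247,548)],.008);Rr=onplane(i,[F(376,110),F(348,548)],.008)
print(L.round(4),Rr.round(4)); M=(L+Rr)/2; d=M[1]-M[0]; print("mid",M.round(4),"ang",np.degrees(np.arctan2(d[1],d[0])),"w",np.linalg.norm((Rr-L)[0]))
for x,y in((.5,-.41),): print(np.hypot(x,y))
```

```text
far [ 0.64436861 -0.42552514  0.004     ] near [ 0.38799056 -0.40208398  0.046     ] 0.25744745808767544
[[ 0.3965 -0.4343  0.008 ]
 [ 0.6412 -0.4529  0.008 ]] [[ 0.3965 -0.3774  0.008 ]
 [ 0.6411 -0.3962  0.008 ]]
mid [[ 0.3965 -0.4058  0.008 ]
 [ 0.6412 -0.4245  0.008 ]] ang -4.372680844418554 w 0.056890514471121575
0.6466065264130884
```

The stand's centre is (0.516, -0.415), its long axis is at -4.4°, and the inner length reads 257 mm against 256 mm expected. I'll pick up the first tray with a fresh look and place it.

```bash
cat >> h.py <<'E'
S=np.array([.516,-.415]); PS=-4.4
def tray_pose(g,f):
    bot.move_ptp([g[0]-.085,g[1],.30],down(180)); bot.dwell(.2); im,i=shot("wrist",f)
    best=None
    for c in blobs(im,(14,60,110),(32,200,255),3000):
        P=onplane(i,c[:,0,:],.022)[:,:2]; r=cv2.minAreaRect((P*1000).astype(np.float32)); B=cv2.boxPoints(r)
        e=max((B[1]-B[0],B[2]-B[1]),key=np.linalg.norm); a=np.degrees(np.arctan2(e[1],e[0])); a=(a+90)%180-90
        if np.linalg.norm(np.array(r[0])/1000-g)<.06: best=(np.array(r[0])/1000,a,sorted(r[1])); print(f,np.round(r[0],1),round(a,2),np.round(sorted(r[1]),1),i["origin"].round(3))
    return best
def stack(g,f,level):
    c,a,sz=tray_pose(g,f)
    assert 238<sz[1]<252 and 40<sz[0]<56
    c=c+.001*np.array([np.cos(np.radians(a)),np.sin(np.radians(a))])
    o=down(180+a); bot.move_ptp([*c.tolist(),.12],o); bot.move_l([*c.tolist(),.028],v=.12); bot.grab(50)
    s=bot.state(); print("w",round(s["width"],4),s["contact_force"].round(1)); assert .035<s["width"]<.05
    bot.move_l([*c.tolist(),.23],v=.2); bot.move_ptp([.5,0.,.25],down(180)); bot.move_ptp([*S.tolist(),.23],down(180+PS))
    z=.028+.004+.022*level; bot.move_l([*S.tolist(),z+.03],v=.2); bot.dwell(.2); shot("wrist",f+"_above")
    f0=bot.state()["contact_force"][2]
    bot.move_l([*S.tolist(),z+.007],v=.06)
    for dz in np.arange(.006,-.0021,-.001):
        F=bot.state()["contact_force"][2]-f0
        if F>2.5: break
        bot.move_l([*S.tolist(),z+dz],v=.03)
    print("dz",dz,"F",round(F,2),"w",bot.state()["width"]); bot.gripper_open(); bot.move_l([*S.tolist(),.2],v=.2)
    bot.move_ptp([.42,-.36,.25],down(180)); bot.dwell(.2); shot("wrist",f+"_placed"); print(bot.state()["time"])
E
python3 - <<'E'
from h import *
stack((.533,.353),"A",0)
cv2.imwrite("pics/m5.png",np.hstack([load("A_above")[0][50:450,120:520],load("A_placed")[0][50:450,100:500]]))
E
```

```text
A [532.3 351.3] 6.01 [ 45.5 245. ] [0.379 0.353 0.424]
w 0.0427 [-2.1 -0.9  6.3]
dz -0.001 F 8.04 w 0.04295963928250016
92.175
```

View pics/m5.png

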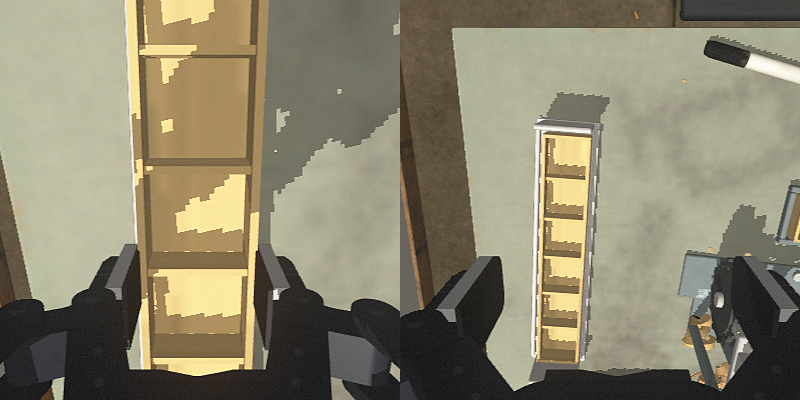

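The first tray sits inside the stand between the end plates. Now the second tray.

Run:
```python
from h import *
im,i=load("A_placed")
for c in blobs(im,(14,60,110),(32,200,255),3000):
    P=onplane(i,c[:,0,:],.026)[:,:2]; r=cv2.minAreaRect((P*1000).astype(np.float32)); print("placed A",r)
stack((.530,.203),"B",1)
shot("scene","s9"); bot.move_ptp([.44,-.03,.22],down(180+YAW)); bot.dwell(.2); d,i=shot("wrist","dk9")
cv2.imwrite("pics/m6.png",np.hstack([load("B_placed")[0][50:450,100:400],cv2.resize(load("s9")[0][180:440,260:570],(477,400))]))
for c in blobs(load("B_placed")[0],(14,60,110),(32,200,255),3000):
    P=onplane(load("B_placed")[1],c[:,0,:],.048)[:,:2]; r=cv2.minAreaRect((P*1000).astype(np.float32)); print("placed B",r)
```

```text
placed A ((481.2213439941406, -117.22705841064453), (155.52684020996094, 48.381919860839844), 83.17654418945312)
placed A ((514.3028564453125, -414.3974609375), (45.29815673828125, 245.89627075195312), 85.603515625)
B [528.  204.3] 6.67 [ 54.1 245.1] [0.376 0.203 0.424]
w 0.0429 [-1.9 -0.9  8.4]
dz -0.001 F 8.44 w 0.042741921088265356
105.8167
placed B ((473.0060119628906, -132.614013671875), (145.6553497314453, 45.32685852050781), 83.14998626708984)
placed B ((512.91845703125, -413.32904052734375), (46.385833740234375, 248.64041137695312), 85.4527587890625)
```

View pics/m6.png

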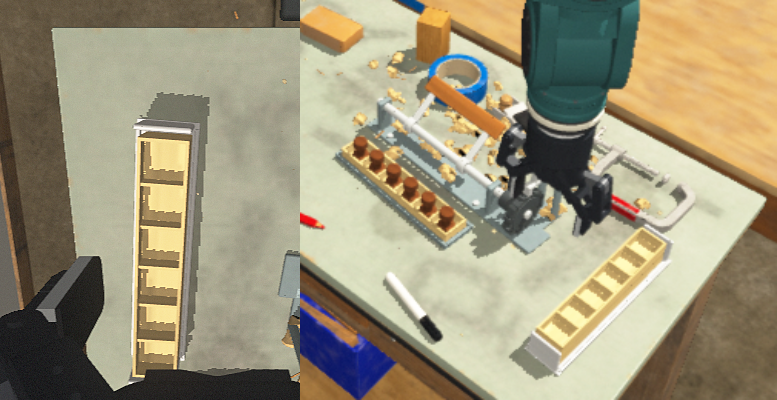

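The trays are stacked flat in the stand and centred within about 3 mm, all six knobs stand upright in the dock, and the plank is back. I'm handing in.

```bash
python3 -c "
from bench import bot
bot.dwell(.5);print(bot.job_done())"
```

```text
the job is handed in; nothing more can be done
None
```

I released the plank and let the pawl drop back, moved all five loose knobs upright into the docked tray, stacked the two empty trays in the stand, left the sanding block alone, and handed the job in at about 106 s; no verdict came back.

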